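Re-seat the offcut against the jig's stop bolt under a locking clamp

TASK

The offcut in the drilling jig was clamped short of its stop bolt, so the hole would come out in the wrong place. Pull up the locking clamp's release lever to open the clamp, slide the offcut gently along its channel until its end sits hard up against the head of the stop bolt, then press the clamp handle down, without forcing it, until it snaps over centre and locks the offcut there, and let go; leave the tools lying round the jig where they are.

Things in the scene. Friction and masses are not known exactly. Their poses are not given: they have to be found in the camera images.
- jig: Drilling jig fixed to the bench: plywood board 146 x 180 mm, top at z = 30 mm, with a channel for the offcut (rails 18 mm high behind, 10 mm in front, 1 mm play; +y end open) and a steel locking clamp whose lower handle is bolted down. Origin on the bench under the clamp's pad; x from handles to jaw, y along the channel away from the stop. Its jaw arm: x -80 to 10, y +-9, up to z = 112 mm.
- block_face (a point): Middle of the face of the wooden end block across the channel: (0, -52, 41) mm in the jig's frame. A stop bolt goes through it; its 16 mm head stands 8 to 20 mm off this face towards +y, set differently each time and not reported: find it by feel (or by eye). stop_bolt_head is that head's middle, 3 mm behind its face. A drill plate with a bush covers it (y up to -13, z 56 to 65 mm).
- offcut_mid (a point): Centre of the pine offcut, a block 45 (x) x 85 (y) x 22 mm (z) lying on the board in the channel, axes along the jig's. Home, its -y end touches the bolt's head, so this point is 50.5 to 62.5 mm from block_face along y; it starts at 73 to 82 mm, with its +y end clear to be pushed with closed fingers.
- offcut: The same offcut, 0.04 to 0.09 kg; origin at the centre of its underside. With the clamp open it slides with under 1 N; 5 to 12 N against the bolt seats it; more than 30 N is too hard.
- lever_tab (a point): Middle of the release lever's tab, a steel tongue 40 (x) x 15 (y) x 4.5 mm behind the upper handle's end (free from 13 mm before to 17 mm behind this point, then a lip 13 mm up). Jig frame: (-223, 0, 83) mm locked, (-185, 0, 177) mm open. The lever's pin lies 91 mm towards +x. A pull straight up of about 10 N frees the toggle after 30 to 55 mm; the handle then springs open.
- handle_grip: Black grip, 50 (x) x 23 (y) mm, on the rear of the upper, moving handle; origin at the middle of its top. Jig frame: (-185, 0, 102) mm and level when locked; (-143, 0, 167) mm, rising to the rear by 0.72 rad when open. Pressed down it resists with 4 to 8 N, rising to about 20 N at half travel, then goes over centre about 23 mm above its locked height and drops home. Over 70 N forces it.
- clamp_pad: Round sprung rubber pad, 22 mm across, at the jaw's tip; origin at the middle of its underside. Locked, it presses on the offcut's top (z = 52 mm) at x = y = 0 of the jig with about 75 N; open, it hangs about 6 mm above.
- clamp_handle (a joint): Angle of the upper handle against the jaw arm, rad: about 0.08 locked, 0.3 on dead centre, 0.95 fully open (a spring holds it there).
- release_lever (a joint): Angle of the release lever against the upper handle, rad: 0 at rest (a weak spring returns it), growing as its tab is pulled up; about 0.2 is enough.
- tape_measure: Tape measure, 38 x 77 x 63 mm, a bystander to the right of the jig; origin at the centre of its underside.
- screwdriver: Small screwdriver, 168 mm long, a bystander at the near right of the jig; origin at the centre of its underside.
- spanner: Flat spanner, 193 mm long, a bystander behind the jig; origin at the centre of its underside.
There are look-alikes about, which are no part of the job. There is more than one size of the offcut; the job needs the larger.

How it is judged:
By the outcome, as a careful person would: the job done as asked, in the order asked, and still so for the second after the job is handed in, with the robot touching nothing.
It also fails if it takes over 70 s, if anything falls off the work surface, if the arm or the gripper's body presses on something with over 40 N, if the wrist force passes 120 N, or if a joint passes its speed limit or range.

ROBOT

A 6-joint arm with a two-finger parallel gripper is mounted at the origin on a cart in front of the work surface, level with it; the furniture and walls round the work are solid. World frame = base frame: x ahead of the robot, y to its left, z up, the work surface at z = 0. Lengths are in mm, angles in rad, forces in N, time in s.
With the tool pointing down it reaches from about 325 to 900 mm from the base axis. Payload 6.1 kg.
Tool frame: the origin (TCP) lies at the centre of the arm's flange, where the gripper is bolted on; the fingertips stand 173 mm ahead of it and the grasp point (between the pads) lies 155 mm ahead of it; z points along the fingers, y is the line along which they close (so a half turn about z gives the same grasp; the last joint's range is limited). The gripper opens to 85 mm and grips with 20 to 120 N. Pads are 22 mm wide; open, the fingers measure 114 mm over their backs; the gripper's body (76 mm by 85 mm) begins 54 mm behind the grasp point. The pads swing forward as they close: fully open they stand 13 mm farther back than shut.
Start: joints at [1.147, 0.22, 1.526, -0, 1.395, -0.126], TCP at [183.385, 597.484, 404.7] pointing down, gripper open.
Joint ranges: [-2.98, 2.98], [-0.91, 2.08], [0.09, 2.57], [-1.24, 4.39], [0.2, 2.65], [-2.68, 2.68]. Speed limits (rad/s): [2.57, 2.57, 3.01, 3.14, 3.14, 3.14].

INTERFACE

Orientations are given as a rotation vector (axis times angle).
In Python, from rig import monitor, vision, ticket gives the robot as it stands. The module is installed in compiled form; this text tells all that it offers.
- The arm moves only by the tool arm_command, never from a script. Its argument "motion" is a list of rows, each a list of 3 entries, a list of its own where there are three numbers: the shift along the tool's x, y, z each as a share of 0.25 m, from -1 to 1, then the turn, a rotation vector about the tool's x, y, z each as a share of pi/4 rad, from -1 to 1, then the opening, from 0 (shut) to 1 (fully open). In form: [[[tx, ty, tz], [ax, ay, az], fingers], ...]. A call has exactly 5 rows; each row is the pose to reach, as a shift and turn from the pose commanded when the call began, along the tool's axes at that moment; what a row does not reach only later rows make up. A row lasts 1/8 s, in which the tool goes at most 62.5 mm and 10.7 degrees, less where a joint would pass 70% of its speed; a pose out of reach is approached as far as the arm can. A call with a number of a shift or a turn outside -1 to 1 is refused whole. A call with a gripper value outside its range is refused whole. The fingers move at their own pace and stop on an object; the grip force is fixed at half the most. Time passes only in rows, so rows that repeat a pose let the fingers close, or fill a call up. It gives the time, the measured TCP pose, the force, the opening and the grip force at its end, in the units of the state.
- monitor.get_obs(): the state, without advancing time (a new reading comes with each control period).
- vision.grab_frame(name): name is "scene" or "top"; returns a dict with "pixels" (400x640x3 uint8, red, green, blue), "mtx" (3x3 intrinsics, pixels), "xyz" and "orientation" of the camera in the world. Camera axes: x right, y down, z forward; pixel columns grow to the right and rows downward; lengths in mm; the calibration is good to about 2 mm. A picture is of the moment at which its call begins. There is no depth.
- ticket.hand_in(): hands the job in; it is judged then, once.
The state is a dict: "t": time; "joint_pos": joint angles; "joint_vel": joint speeds; "joint_efforts": joint torques, N m; "ee_pos": TCP position; "eef_rot": TCP orientation; "contact_force": force on the tool from outside, world axes, zero at the start; "wrist_torque": the same for the moment, N m; "gripper_width": finger opening in mm; "gripper_force": force on a finger pad.
Only numpy, scipy, OpenCV 4.12 (cv2) and the standard library are available. Lean on these libraries where they do the work, as an engineer would, in place of code of your own. Each camera call takes 0.05 s, during which the arm holds its last target. There are 200 camera calls.

## Working session

There is one attempt and no reset: what is moved stays moved. The work goes in short steps, Python scripts to look and compute and a tool call to move; the robot and the scene stay as the last step left them, time stands still between calls to the robot, and variables do not carry over. Pictures are saved under pics/ and viewed, at most 14 in all, crops included, and the job is handed in when it is done.

Besides the shell and the picture viewer there is one more tool, called after ">>>" by a JSON object that holds its "name" and its "arguments". arm_command: Moves the arm, as the interface text tells. Its arguments: {"type":"object","properties":{"motion":{"type":"array","items":{"type":"array"}}},"required":["motion"]}

```bash
mkdir -p pics
python3 - <<'E'
from rig import monitor, vision
import cv2,numpy as np
o=monitor.get_obs();print(o)
for n in("scene","top"):
    f=vision.grab_frame(n);cv2.imwrite(f"pics/{n}0.png",f["pixels"][:,:,::-1]);print(n,f["mtx"],f["xyz"],f["orientation"])
E
```

```text
{'t': 0.0, 'joint_pos': array([ 1.14687544e+00,  2.21281598e-01,  1.52765547e+00, -1.23092227e-05,
        1.39468779e+00, -1.26060956e-01]), 'joint_vel': array([-1.69505168e-03, -3.09949745e-04, -5.07541575e-04, -6.91339912e-04,
       -1.33598455e-03,  7.75606469e-05]), 'joint_efforts': array([ 2.79774449e-04, -4.96899498e+01, -3.89393020e+01, -2.07348012e-04,
        1.10165493e-02, -1.01701073e-05]), 'ee_pos': array([183.28933223, 597.23033791, 403.54104773]), 'eef_rot': array([-4.66065867e-01, -3.10628136e+00,  3.07687434e-03]), 'contact_force': array([0.35488848, 0.83381364, 0.11612223]), 'wrist_torque': array([-0.00910677, -0.00116596, -0.02217658]), 'gripper_force': 0.0, 'gripper_width': 85.16731858383343}
scene [[374.94435053   0.         312.24235355]
 [  0.         374.94435053 194.43702163]
 [  0.           0.           1.        ]] [ -90.96815943 -690.83486548  549.58497597] [-1.89683384  1.1161181  -0.5944549 ]
top [[417.50880136   0.         327.07172154]
 [  0.         417.50880136 199.13533619]
 [  0.           0.           1.        ]] [ 458.11098711 -321.85145199  996.01700357] [-2.19745303  2.16240184 -0.06838409]
```

View pics/scene0.png

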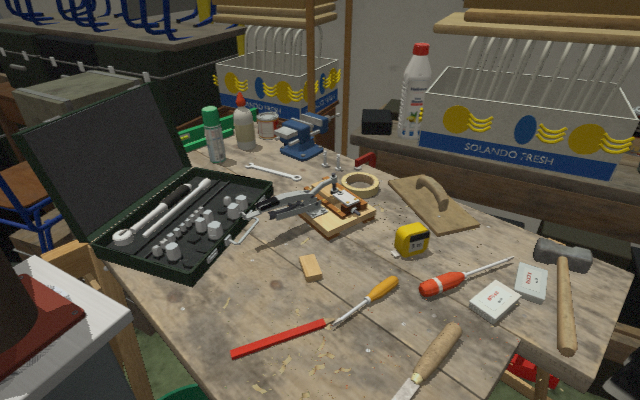

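View pics/top0.png

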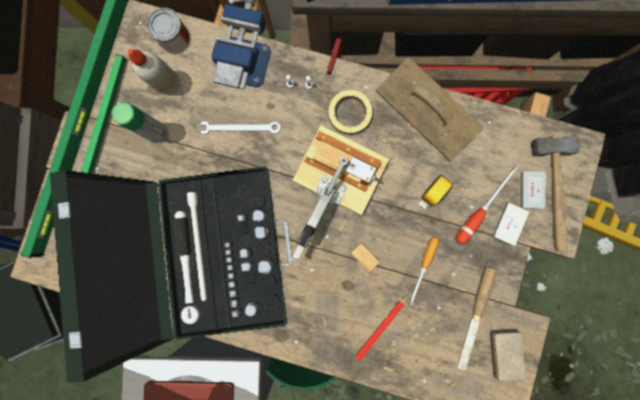

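The scene view shows the jig at about (335,210). In the top view it is at (342,170), with the clamp handle running down-left to (297,255). The small loose offcut, a look-alike, is at (366,257).

```bash
cat > h.py <<'E'
import cv2,numpy as np
from scipy.spatial.transform import Rotation as R
from rig import monitor, vision
def P(f,p):
    Rc=R.from_rotvec(f["orientation"]).as_matrix()
    c=(np.atleast_2d(p)-f["xyz"])@Rc; u=c@f["mtx"].T; return u[:,:2]/u[:,2:]
def ray(f,uv,z):
    Rc=R.from_rotvec(f["orientation"]).as_matrix()
    d=Rc@np.linalg.solve(f["mtx"],[uv[0],uv[1],1]); return f["xyz"]+d*(z-f["xyz"][2])/d[2]
def crop(f,box,k,name):
    x0,y0,x1,y1=box; cv2.imwrite("pics/"+name,cv2.resize(f["pixels"][y0:y1,x0:x1,::-1],None,fx=k,fy=k,interpolation=cv2.INTER_CUBIC))
E
python3 - <<'E'
from h import *
f=vision.grab_frame("top");s=vision.grab_frame("scene")
print(P(f,[[0,0,0],[400,0,0],[400,-300,0]]))
a=cv2.resize(f["pixels"][115:265,280:400,::-1],None,fx=4,fy=4,interpolation=cv2.INTER_CUBIC)
b=cv2.resize(s["pixels"][160:250,240:390,::-1],None,fx=2.1,fy=2.1,interpolation=cv2.INTER_CUBIC)
c=np.zeros((600,800,3),np.uint8);c[:600,:480]=a;c[:b.shape[0],480:480+b.shape[1]]=b[:,:320];cv2.imwrite("pics/c1.png",c)
E
```

```text
[[188.25691116 426.08421251]
 [195.05211503 251.67237604]
 [321.21886613 253.82269766]]
```

View pics/c1.png

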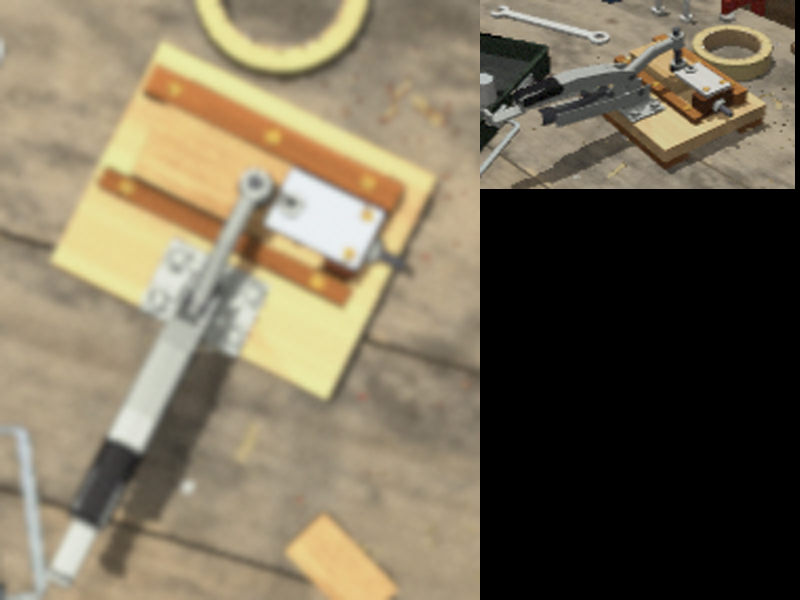

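Run:
```python
from h import *
from scipy.optimize import least_squares
f=vision.grab_frame("top")
px=lambda u,v:(u/4+280-.5+.125,v/4+115-.5+.125)
C=np.array([ray(f,px(*p),30)for p in[(165,42),(437,178),(328,400),(52,262)]]);print(C)
for i in range(4):
    d=C[(i+1)%4]-C[i];print(np.hypot(*d[:2]),np.degrees(np.arctan2(d[1],d[0])))
pts=[((0,0,112),(257,183)),((-185,0,102),(107,483)),((-242,0,96),(63,577)),((-210,0,102),(88,520)),((-160,0,102),(125,445))]
J=np.array([p[0]for p in pts],float);U=np.array([px(*p[1])for p in pts])
def g(q):
    m=R.from_euler('z',q[2]).as_matrix();W=J@m.T+[q[0],q[1],0];return (P(f,W)-U).ravel()
r=least_squares(g,[450,-330,-.4]);print(r.x,np.degrees(r.x[2]),r.fun.round(1))
m=R.from_euler('z',r.x[2]).as_matrix();print((C-[r.x[0],r.x[1],0])@m)
W=lambda p:np.array(p)@m.T+[r.x[0],r.x[1],0]
for n,p in dict(tab=(-223,0,83),grip=(-185,0,102),pushend=(0,76-52+42.5,41)).items():print(n,W(p),P(f,W(p))*4-[1120,460])
s=vision.grab_frame("scene")
print(P(s,[W(p)for p in[(0,0,112),(-185,0,102),(-223,0,83)]]))
```

```text
[[ 702.12782712 -294.61758846   30.        ]
 [ 623.81687853 -454.68342713   30.        ]
 [ 493.32567287 -392.51120544   30.        ]
 [ 571.09585287 -231.08252801   30.        ]]
178.19561548206744 -116.06982706038853
144.5452866852471 154.5246471776195
179.18543131418272 64.27700638980508
145.62308259433541 -25.867916766192977
[ 6.10613720e+02 -3.49397872e+02 -4.45572705e-01] -25.52943545931716 [ 1.  -2.3 -0.1  0.4 -0.9  0.8 -0.6  1.7  0.6 -0.6]
[[ 58.97011602  88.87202402  30.        ]
 [ 57.28946891 -89.31566579  30.        ]
 [-87.25575338 -89.45210497  30.        ]
 [-86.65042547  89.73230387  30.        ]]
tab [ 409.38655022 -253.29050561   83.        ] [[ 75.76757501 545.35380427]]
grip [ 443.67638191 -269.6675457   102.        ] [[105.08720711 483.07682221]]
pushend [ 639.2735406 -289.390667    41.       ] [[152.11447619 142.62735319]]
[[334.88331473 172.75915702]
 [266.9971529  201.74598084]
 [252.09408347 214.97647005]]
```

The crop shows the board's outline, the grip at (107,483), the tab end with its lip at (65,575) and the drill plate at (325,215). A silver wire lies beside the tab at (20,430)–(42,595). Candidates for the offcut are:
- The block in the channel, at top px (322,155). It is the larger one, so I choose it.
- The loose small block at (366,257).
- The sanding block at (508,355).

The clamp handle is the only one of its kind.

```bash
cat >> h.py <<'E'
def tri(f,a,s,b):
    def l(f,uv):
        d=R.from_rotvec(f["orientation"]).as_matrix()@np.linalg.solve(f["mtx"],[uv[0],uv[1],1]);return f["xyz"],d/np.linalg.norm(d)
    (p,d),(q,e)=l(f,a),l(s,b);M=np.c_[d,-e];t=np.linalg.lstsq(M,q-p,rcond=None)[0]
    A=p+d*t[0];B=q+e*t[1];return (A+B)/2,np.linalg.norm(A-B)
def rel(pos,Rt=None,cur=None):
    o=monitor.get_obs();p=o["ee_pos"];r=R.from_rotvec(o["eef_rot"])
    print("pos",p.round(1),"F",o["contact_force"].round(1),"t",o["t"],"shift",(r.inv().apply(np.array(pos)-p)/250).round(3),"turn",((r.inv()*Rt).as_rotvec()/(np.pi/4)).round(3) if Rt is not None else "")
E
python3 - <<'E'
from h import *
f=vision.grab_frame("top");s=vision.grab_frame("scene")
for n,a,b in[("lidfar",(55,172),(145,72)),("lidnear",(72,378),(20,130)),("wire",(285,222),(259,218)),("wire2",(290.5,262),(228,244)),("boxfar",(268,170),(273,183)),("boxnear",(285,325),(195,281))]:print(n,tri(f,a,s,b))
print(R.from_rotvec(monitor.get_obs()["eef_rot"]).as_matrix().round(2))
crop(s,(215,165,345,245),6,"s2.png")
E
```

```text
lidfar (array([542.32199364, 148.36319488, 303.97393283]), np.float64(12.966459926010469))
lidnear (array([205.34765539, 104.59376526, 283.82391592]), np.float64(3.24517433283164))
wire (array([ 474.25245225, -215.43172633,   20.03314319]), np.float64(2.261673377715713))
wire2 (array([ 373.50516501, -220.60033521,   16.61275389]), np.float64(22.393919120317616))
boxfar (array([ 592.75973453, -176.29353504,   44.14506974]), np.float64(2.6641256367075585))
boxnear (array([ 242.88691844, -225.64954016,   22.21762796]), np.float64(14.087797341307184))
[[-0.96  0.29 -0.  ]
 [ 0.29  0.96 -0.  ]
 [-0.   -0.   -1.  ]]
```

View pics/s2.png

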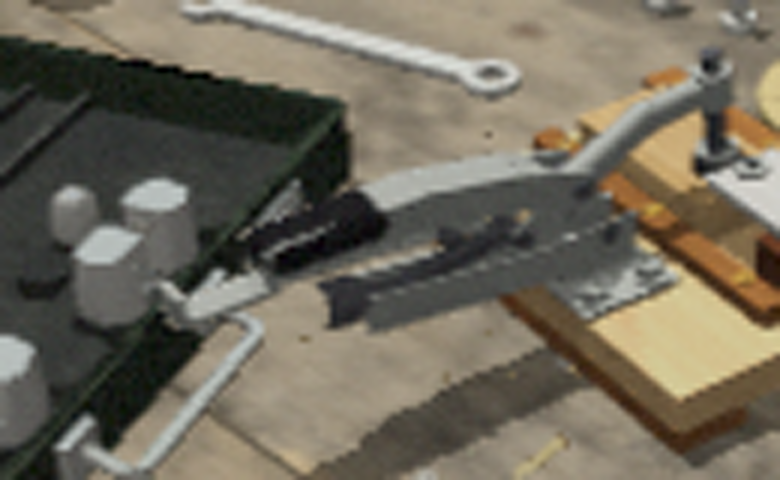

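>>> {"name": "arm_command", "arguments": {"motion": [[[0, 0, -0.25], [0, 0, 0], 0.35], [[0, 0, -0.5], [0, 0, 0], 0.35], [[-0.2, -0.1, -0.65], [0, 0, 0], 0.35], [[-0.4, -0.2, -0.65], [0, 0, 0.1], 0.35], [[-0.64, -0.35, -0.65], [0, 0, 0.19], 0.35]]}}

```text
t: 1.02
ee_pos: [306.1, 472.0, 568.2]
eef_rot: [0.698, 3.062, 0.003]
contact_force: [0.5, 0.6, -0.1]
gripper_width: 30.0
gripper_force: 0.0
```

```bash
cat >> h.py <<'E'
O=np.array([609.5,-349,0]);YAW=np.radians(-25.6);JR=R.from_euler('z',YAW)
def W(p): return JR.apply(p)+O
RT=R.from_matrix(np.c_[JR.apply([-1,0,0]),JR.apply([0,1,0]),[0,0,-1]])
def jig():
    o=monitor.get_obs();return JR.inv().apply(o["ee_pos"]-O).round(1), JR.inv().apply(o["contact_force"]).round(1)
E
python3 -c "
from h import *
rel([500,200,560],RT)
rel(W([-223,0,83+155+60]),RT);print(monitor.get_obs()['joint_pos'])"
```

```text
pos [306.1 472.  568.2] F [ 0.5  0.6 -0.1] t 1.025 shift [-1.171 -0.644  0.032] turn [ 0.003  0.001 -0.002]
pos [306.1 472.  568.2] F [ 0.5  0.6 -0.1] t 1.025 shift [-1.624 -2.437  1.077] turn [ 0.003  0.001 -0.002]
[ 8.55294035e-01  1.58816194e-02  1.44850735e+00 -1.47682142e-04
  1.67502784e+00 -2.67104932e-01]
```

>>> {"name": "arm_command", "arguments": {"motion": [[[-0.18, -0.16, 0], [0, 0, 0], 0.35], [[-0.36, -0.32, 0], [0, 0, 0], 0.35], [[-0.54, -0.48, 0], [0, 0, 0], 0.35], [[-0.72, -0.64, 0], [0, 0, 0], 0.35], [[-0.9, -0.8, 0], [0, 0, 0], 0.35]]}}

```text
t: 1.65
ee_pos: [421.9, 193.7, 567.5]
eef_rot: [0.696, 3.063, 0.001]
contact_force: [0.5, -0.1, -0.1]
gripper_width: 29.6
gripper_force: 0.0
```

>>> {"name": "arm_command", "arguments": {"motion": [[[-0.15, -0.2, 0], [0, 0, 0], 0.35], [[-0.3, -0.4, 0], [0, 0, 0], 0.35], [[-0.45, -0.6, 0], [0, 0, 0], 0.35], [[-0.55, -0.75, 0], [0, 0, 0], 0.35], [[-0.6, -0.9, 0], [0, 0, 0], 0.35]]}}

```text
t: 2.28
ee_pos: [459.7, -74.2, 567.1]
eef_rot: [-0.698, -3.063, 0.0]
contact_force: [0.8, 0.6, 0.3]
gripper_width: 29.9
gripper_force: 0.0
```

```bash
python3 -c "
from h import *
rel(W([-223,0,83+155+60]),RT);print(monitor.get_obs()['joint_pos'])"
```

```text
pos [459.7 -74.2 567.1] F [0.8 0.6 0.3] t 2.275 shift [-0.124 -0.732  1.076] turn [-0.    -0.    -0.002]
[-3.29645887e-01 -2.22963251e-01  1.67103257e+00 -3.76452030e-05
  1.69356442e+00 -1.45223100e+00]
```

>>> {"name": "arm_command", "arguments": {"motion": [[[-0.04, -0.22, 0.05], [0, 0, 0], 0.35], [[-0.08, -0.44, 0.2], [0, 0, 0], 0.35], [[-0.12, -0.64, 0.4], [0, 0, 0], 0.35], [[-0.124, -0.732, 0.65], [0, 0, 0], 0.35], [[-0.124, -0.732, 0.85], [0, 0, 0], 0.35]]}}

```text
t: 2.9
ee_pos: [408.0, -252.0, 356.8]
eef_rot: [0.7, 3.06, -0.002]
contact_force: [0.7, 0.2, -0.6]
gripper_width: 30.1
gripper_force: 0.0
```

>>> {"name": "arm_command", "arguments": {"motion": [[[0, 0, 0.1], [0, 0, 0], 0.35], [[0, 0, 0.226], [0, 0, 0], 0.35], [[0, 0, 0.226], [0, 0, 0], 0.35], [[0, 0, 0.226], [0, 0, 0], 0.35], [[0, 0, 0.226], [0, 0, 0], 0.35]]}}

```text
t: 3.52
ee_pos: [409.3, -250.8, 303.0]
eef_rot: [0.695, 3.061, -0.002]
contact_force: [0.8, 0.5, -0.1]
gripper_width: 30.3
gripper_force: 0.0
```

```bash
python3 -c "
from h import *
rel(W([-223,0,83+155]),RT)
s=vision.grab_frame('scene');f=vision.grab_frame('top')
a=cv2.resize(s['pixels'][140:250,190:310,::-1],None,fx=4,fy=4,interpolation=2)
b=cv2.resize(f['pixels'][200:290,250:330,::-1],None,fx=4,fy=4,interpolation=2)
c=np.zeros((440,800,3),np.uint8);c[:,:480]=a;c[:360,480:]=b;cv2.imwrite('pics/t3.png',c)"
```

```text
pos [ 409.3 -250.8  303. ] F [ 0.8  0.5 -0.1] t 3.525 shift [ 0.001 -0.008  0.26 ] turn [-0.001  0.004 -0.   ]
```

View pics/t3.png

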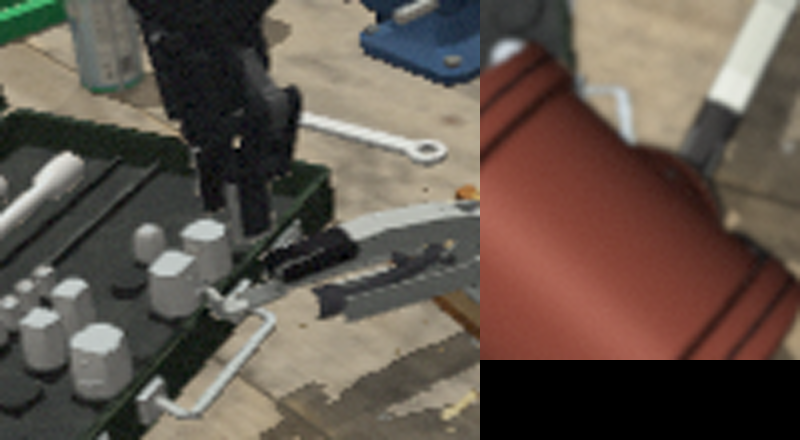

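The crop shows the fingertips at (225–265, 205–235), straight above the tab at (250,293), and nothing stands in the way below.

>>> {"name": "arm_command", "arguments": {"motion": [[[0.008, -0.008, 0.08], [0, 0, 0], 0.35], [[0.008, -0.008, 0.16], [0, 0, 0], 0.35], [[0.008, -0.008, 0.22], [0, 0, 0], 0.35], [[0.008, -0.008, 0.26], [0, 0, 0], 0.35], [[0.008, -0.008, 0.26], [0, 0, 0], 0.35]]}}

```text
t: 4.25
ee_pos: [405.8, -251.1, 235.6]
eef_rot: [-0.696, -3.062, -0.001]
contact_force: [0.7, -0.5, 0.3]
gripper_width: 29.9
gripper_force: 0.0
```

>>> {"name": "arm_command", "arguments": {"motion": [[[0, 0, 0], [0, 0, 0], 0], [[0, 0, 0], [0, 0, 0], 0], [[0, 0, 0], [0, 0, 0], 0], [[0, 0, 0], [0, 0, 0], 0], [[0, 0, 0], [0, 0, 0], 0]]}}

```text
t: 4.88
ee_pos: [406.3, -251.1, 236.4]
eef_rot: [0.696, 3.063, 0.001]
contact_force: [3.4, 5.1, 1.2]
gripper_width: 13.0
gripper_force: 58.6
```

>>> {"name": "arm_command", "arguments": {"motion": [[[0, 0, -0.016], [0, 0, 0], 0], [[0, 0, -0.032], [0, 0, 0], 0], [[0, 0, -0.048], [0, 0, 0], 0], [[0, 0, -0.064], [0, 0, 0], 0], [[0, 0, -0.08], [0, 0, 0], 0]]}}

```text
t: 5.5
ee_pos: [406.9, -251.2, 255.8]
eef_rot: [0.695, 3.06, 0.0]
contact_force: [13.8, 0.9, -11.0]
gripper_width: 13.4
gripper_force: 69.4
```

>>> {"name": "arm_command", "arguments": {"motion": [[[-0.002, 0, -0.012], [0, 0, 0], 0], [[-0.005, 0, -0.024], [0, 0, 0], 0], [[-0.008, 0, -0.036], [0, 0, 0], 0], [[-0.01, 0, -0.048], [0, 0, 0], 0], [[-0.012, 0, -0.06], [0, 0, 0], 0]]}}

```text
t: 6.12
ee_pos: [409.1, -252.5, 270.3]
eef_rot: [0.697, 3.061, 0.001]
contact_force: [10.1, 0.3, -12.0]
gripper_width: 13.3
gripper_force: 73.9
```

```bash
python3 -c "
from h import *
print(jig())
s=vision.grab_frame('scene')
crop(s,(200,120,360,240),4,'l4.png')"
```

```text
(array([-222.4,    0.5,  270.3]), array([  9. ,   4.7, -12. ]))
```

View pics/l4.png

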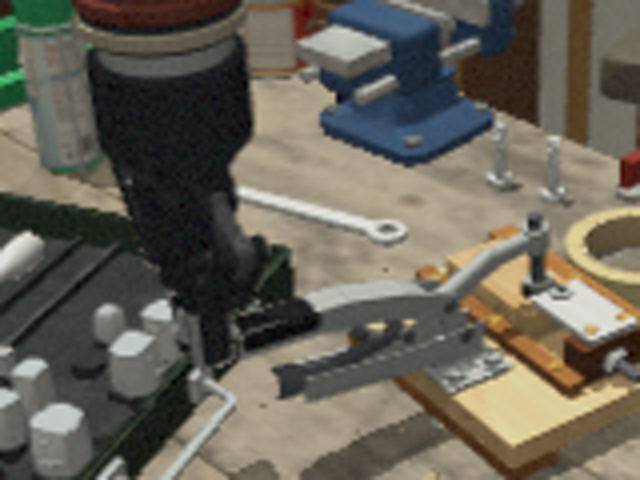

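The crop shows the fingers gripping the tab at about (215,340), with the grip tilted slightly at (280,325). The clamp is not open yet, so I keep lifting.

>>> {"name": "arm_command", "arguments": {"motion": [[[-0.004, 0, -0.012], [0, 0, 0], 0], [[-0.008, 0, -0.024], [0, 0, 0], 0], [[-0.012, 0, -0.036], [0, 0, 0], 0], [[-0.016, 0, -0.048], [0, 0, 0], 0], [[-0.02, 0, -0.06], [0, 0, 0], 0]]}}

```text
t: 6.8
ee_pos: [413.3, -254.5, 287.2]
eef_rot: [-0.696, -3.063, -0.002]
contact_force: [-2.0, 6.5, 8.6]
gripper_width: 13.3
gripper_force: 74.7
```

>>> {"name": "arm_command", "arguments": {"motion": [[[-0.006, 0, -0.012], [0, 0, 0], 0], [[-0.012, 0, -0.024], [0, 0, 0], 0], [[-0.018, 0, -0.036], [0, 0, 0], 0], [[-0.024, 0, -0.048], [0, 0, 0], 0], [[-0.03, 0, -0.06], [0, 0, 0], 0]]}}

```text
t: 7.42
ee_pos: [419.6, -257.4, 301.9]
eef_rot: [-0.695, -3.061, -0.003]
contact_force: [-2.9, 7.1, 7.0]
gripper_width: 13.3
gripper_force: 75.2
```

It has freed, since the force has turned upward. I follow the handle most of the way open before letting go.

>>> {"name": "arm_command", "arguments": {"motion": [[[-0.02, 0, -0.025], [0, 0, 0], 0], [[-0.035, 0, -0.045], [0, 0, 0], 0], [[-0.05, 0, -0.065], [0, 0, 0], 0], [[-0.065, 0, -0.08], [0, 0, 0], 0], [[-0.08, 0, -0.1], [0, 0, 0], 0]]}}

```text
t: 8.05
ee_pos: [437.3, -265.7, 326.0]
eef_rot: [-0.694, -3.059, -0.004]
contact_force: [-2.5, 6.1, -0.0]
gripper_width: 12.9
gripper_force: 76.9
```

>>> {"name": "arm_command", "arguments": {"motion": [[[0, 0, 0], [0, 0, 0], 0.1], [[0, 0, 0], [0, 0, 0], 0.3], [[0, 0, 0], [0, 0, 0], 0.4], [[0, 0, -0.05], [0, 0, 0], 0.4], [[0, 0, -0.25], [0, 0, 0], 0.4]]}}

```text
t: 8.68
ee_pos: [437.1, -266.2, 387.0]
eef_rot: [-0.696, -3.058, -0.004]
contact_force: [1.0, 0.2, 0.2]
gripper_width: 34.2
gripper_force: 0.0
```

>>> {"name": "arm_command", "arguments": {"motion": [[[0, 0, -0.2], [0, 0, 0], 0.2], [[0, 0, -0.4], [0, 0, 0], 0], [[0, 0, -0.4], [0, 0, 0], 0], [[0, 0, -0.4], [0, 0, 0], 0], [[0, 0, -0.4], [0, 0, 0], 0]]}}

```text
t: 9.3
ee_pos: [437.7, -266.5, 487.1]
eef_rot: [-0.696, -3.061, -0.002]
contact_force: [0.2, 0.4, -0.2]
gripper_width: 0.2
gripper_force: 0.0
```

```bash
python3 -c "
from h import *
print(jig()); rel(W([0,76-52+42.5+35,173+60]),RT)
s=vision.grab_frame('scene');f=vision.grab_frame('top')
a=cv2.resize(s['pixels'][120:245,240:400,::-1],None,fx=5,fy=5,interpolation=2)[:,:400]
a=cv2.resize(s['pixels'][150:240,240:400,::-1],None,fx=2.5,fy=2.5,interpolation=2)
b=cv2.resize(f['pixels'][115:235,280:380,::-1],None,fx=4,fy=4,interpolation=2)
c=np.zeros((480,800,3),np.uint8);c[:225,:400]=a;c[:,400:]=b;cv2.imwrite('pics/o5.png',c)"
```

```text
(array([-1.906e+02,  2.000e-01,  4.871e+02]), array([-0. ,  0.5, -0.2]))
pos [ 437.7 -266.5  487.1] F [ 0.2  0.4 -0.2] t 9.3 shift [-0.765  0.405  1.015] turn [ 0.001 -0.003 -0.   ]
```

View pics/o5.png

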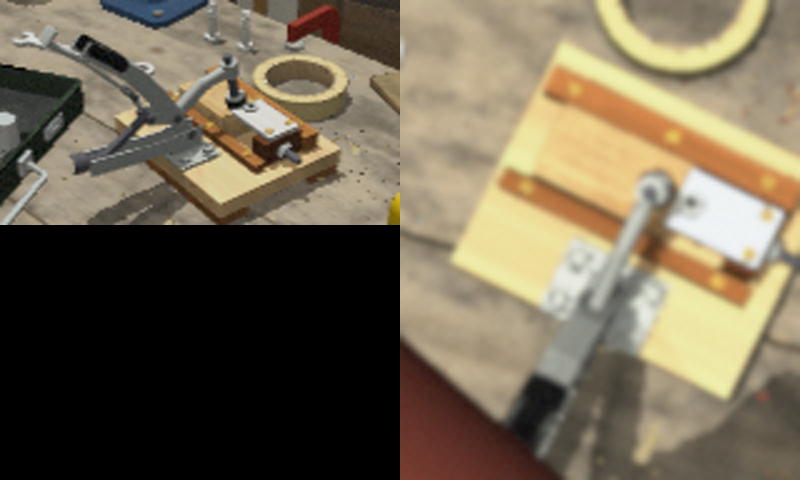

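The clamp stands open with its handle up (left view, about (100,45)), and the offcut lies in the channel. Its +y end is at about (535,145) in the right view. Next I move above that end with closed fingers, tilted about 10°.

```bash
cat >> h.py <<'E'
c,s_=np.cos(np.radians(10)),np.sin(np.radians(10))
RTT=R.from_matrix(JR.as_matrix()@np.array([[-1,0,0],[0,c,-s_],[0,-s_,-c]]).T)
def tip(p,Rt): return W(p)-Rt.apply([0,0,173])
E
python3 -c "
from h import *
print(JR.inv().as_matrix()@RTT.as_matrix())
rel(tip([0,110,100],RTT),RTT)
rel(tip([0,110,38.5],RTT),RTT)"
```

```text
[[-1.00000000e+00 -7.95324972e-18  1.44889219e-17]
 [-8.69914743e-17  9.84807753e-01 -1.73648178e-01]
 [ 0.00000000e+00 -1.73648178e-01 -9.84807753e-01]]
pos [ 437.8 -266.5  487.1] F [-0.4  0.4  0.4] t 9.4 shift [-0.764  0.559  0.865] turn [ 0.223 -0.003 -0.   ]
pos [ 437.8 -266.5  487.1] F [-0.4  0.4  0.4] t 9.4 shift [-0.765  0.559  1.111] turn [ 0.223 -0.003 -0.   ]
```

>>> {"name": "arm_command", "arguments": {"motion": [[[-0.2, 0.15, 0], [0.05, 0, 0], 0], [[-0.4, 0.3, 0.1], [0.1, 0, 0], 0], [[-0.6, 0.45, 0.25], [0.16, 0, 0], 0], [[-0.764, 0.559, 0.45], [0.223, 0, 0], 0], [[-0.764, 0.559, 0.65], [0.223, 0, 0], 0]]}}

```text
t: 10.02
ee_pos: [672.1, -222.1, 329.5]
eef_rot: [-0.682, -3.018, 0.266]
contact_force: [0.6, -0.9, -0.0]
gripper_width: -0.1
gripper_force: 0.0
```

```bash
python3 -c "
from h import *
rel(tip([0,105,38.5],RTT),RTT)"
```

```text
pos [ 672.1 -222.1  329.5] F [ 0.6 -0.9 -0. ] t 10.025 shift [0.008 0.059 0.48 ] turn [-0.001  0.004  0.002]
```

>>> {"name": "arm_command", "arguments": {"motion": [[[0, 0.059, 0.15], [0, 0, 0], 0], [[0.004, 0.059, 0.27], [0, 0, 0], 0], [[0.006, 0.059, 0.37], [0, 0, 0], 0], [[0.006, 0.059, 0.44], [0, 0, 0], 0], [[0.006, 0.059, 0.44], [0, 0, 0], 0]]}}

```text
t: 10.65
ee_pos: [665.2, -226.8, 217.4]
eef_rot: [-0.684, -3.011, 0.263]
contact_force: [-0.2, -0.6, -0.0]
gripper_width: -0.1
gripper_force: 0.0
```

```bash
python3 -c "
from h import *
rel(tip([0,105,38.5],RTT),RTT)
s=vision.grab_frame('scene')
crop(s,(280,130,400,240),5,'p6.png')"
```

```text
pos [ 665.2 -226.8  217.4] F [-0.2 -0.6 -0. ] t 10.65 shift [-0.011  0.009  0.033] turn [-0.001 -0.005  0.   ]
```

View pics/p6.png

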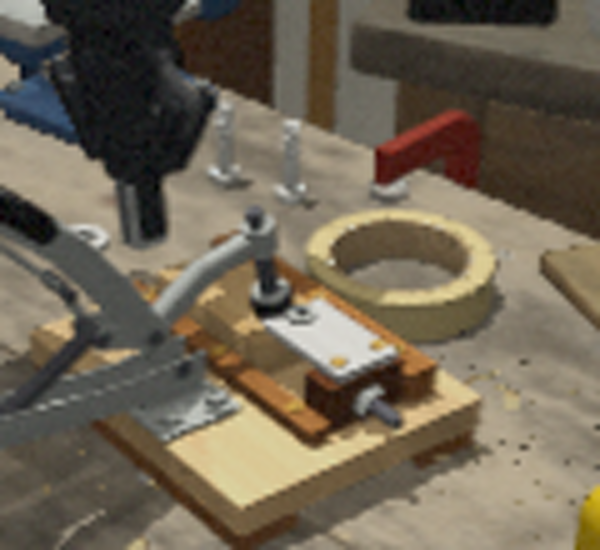

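The crop shows the fingertips at (145,245), just past the +y end of the offcut and clear of the jaw at (258,230).

>>> {"name": "arm_command", "arguments": {"motion": [[[-0.006, 0.006, 0.033], [0, 0, 0], 0], [[-0.006, -0.014, 0.037], [0, 0, 0], 0], [[-0.006, -0.03, 0.04], [0, 0, 0], 0], [[-0.006, -0.046, 0.042], [0, 0, 0], 0], [[-0.006, -0.046, 0.042], [0, 0, 0], 0]]}}

```text
t: 11.32
ee_pos: [661.7, -239.9, 211.8]
eef_rot: [-0.686, -3.015, 0.265]
contact_force: [0.1, 0.5, -0.4]
gripper_width: 0.2
gripper_force: 0.0
```

```bash
cat >> h.py <<'E'
def tj():
    o=monitor.get_obs();r=R.from_rotvec(o["eef_rot"])
    print("tip",JR.inv().apply(o["ee_pos"]+r.apply([0,0,173])-O).round(1),"F",JR.inv().apply(o["contact_force"]).round(1),o["t"])
E
python3 -c "
from h import *
tj();s=vision.grab_frame('scene');print((P(s,[W([0,105,46]),W([0,-12,52])])-[280,130])*5)"
```

```text
tip [-0.  90.7 41.5] F [-0.1  0.4 -0.4] 11.325
[[149.42198824 244.85092818]
 [285.42317814 331.71541076]]
```

>>> {"name": "arm_command", "arguments": {"motion": [[[0, -0.012, 0.01], [0, 0, 0], 0], [[0, -0.024, 0.012], [0, 0, 0], 0], [[0, -0.036, 0.014], [0, 0, 0], 0], [[0, -0.047, 0.016], [0, 0, 0], 0], [[0, -0.047, 0.016], [0, 0, 0], 0]]}}

```text
t: 12.0
ee_pos: [656.4, -250.7, 209.6]
eef_rot: [-0.686, -3.014, 0.265]
contact_force: [-0.5, -0.0, -0.1]
gripper_width: 0.2
gripper_force: 0.0
```

>>> {"name": "arm_command", "arguments": {"motion": [[[0, -0.008, 0.001], [0, 0, 0], 0], [[0, -0.016, 0.003], [0, 0, 0], 0], [[0, -0.024, 0.004], [0, 0, 0], 0], [[0, -0.032, 0.006], [0, 0, 0], 0], [[0, -0.032, 0.006], [0, 0, 0], 0]]}}

```text
t: 12.62
ee_pos: [652.9, -258.0, 209.6]
eef_rot: [-0.686, -3.015, 0.265]
contact_force: [-0.4, -0.5, -0.5]
gripper_width: 0.1
gripper_force: 0.0
```

```bash
python3 -c "
from h import *
tj()"
```

```text
tip [-0.1 70.6 39.2] F [-0.1 -0.6 -0.5] 12.625
```

>>> {"name": "arm_command", "arguments": {"motion": [[[0, -0.004, 0.001], [0, 0, 0], 0], [[0, -0.008, 0.001], [0, 0, 0], 0], [[0, -0.012, 0.002], [0, 0, 0], 0], [[0, -0.016, 0.003], [0, 0, 0], 0], [[0, -0.016, 0.003], [0, 0, 0], 0]]}}

```text
t: 13.25
ee_pos: [651.2, -261.6, 209.6]
eef_rot: [-0.685, -3.015, 0.265]
contact_force: [0.4, -0.5, 0.4]
gripper_width: 0.2
gripper_force: 0.3
```

>>> {"name": "arm_command", "arguments": {"motion": [[[0, -0.003, 0.001], [0, 0, 0], 0], [[0, -0.006, 0.001], [0, 0, 0], 0], [[0, -0.009, 0.002], [0, 0, 0], 0], [[0, -0.012, 0.002], [0, 0, 0], 0], [[0, -0.012, 0.002], [0, 0, 0], 0]]}}

```text
t: 13.88
ee_pos: [649.8, -264.3, 209.5]
eef_rot: [-0.685, -3.014, 0.265]
contact_force: [0.4, 0.6, -0.0]
gripper_width: -0.3
gripper_force: 0.4
```

```bash
python3 -c "
from h import *
tj()
s=vision.grab_frame('scene')
crop(s,(290,150,390,225),6,'p7.png')"
```

```text
tip [-0.2 63.6 39.1] F [ 0.1  0.7 -0. ] 13.875
```

View pics/p7.png

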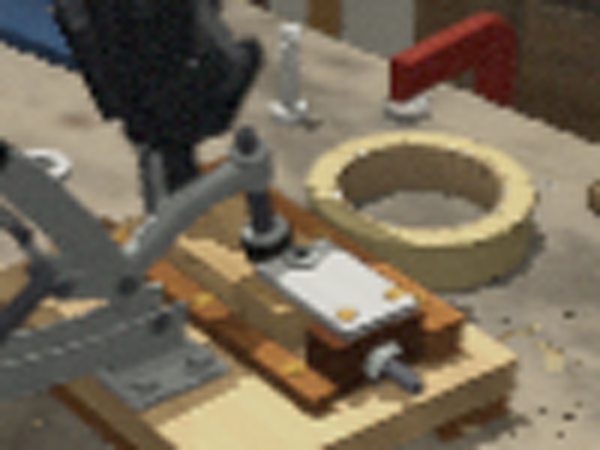

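The crop shows the fingers at (175,180) on the offcut's +y end, with the body clear of the jaw at (250,160). The offcut is sliding freely, so I go on slowly until I feel the bolt.

>>> {"name": "arm_command", "arguments": {"motion": [[[0, -0.003, 0.001], [0, 0, 0], 0], [[0, -0.006, 0.001], [0, 0, 0], 0], [[0, -0.009, 0.002], [0, 0, 0], 0], [[0, -0.012, 0.002], [0, 0, 0], 0], [[0, -0.012, 0.002], [0, 0, 0], 0]]}}

```text
t: 14.55
ee_pos: [648.5, -267.1, 209.4]
eef_rot: [-0.685, -3.014, 0.265]
contact_force: [-0.0, 0.7, 0.4]
gripper_width: 0.2
gripper_force: 0.2
```

>>> {"name": "arm_command", "arguments": {"motion": [[[0, -0.002, 0], [0, 0, 0], 0], [[0, -0.004, 0.001], [0, 0, 0], 0], [[0, -0.006, 0.001], [0, 0, 0], 0], [[0, -0.008, 0.002], [0, 0, 0], 0], [[0, -0.008, 0.002], [0, 0, 0], 0]]}}

```text
t: 15.18
ee_pos: [647.7, -268.9, 209.5]
eef_rot: [-0.685, -3.015, 0.265]
contact_force: [0.4, 1.4, 1.3]
gripper_width: -0.1
gripper_force: 0.4
```

>>> {"name": "arm_command", "arguments": {"motion": [[[0, -0.002, 0], [0, 0, 0], 0], [[0, -0.004, 0.001], [0, 0, 0], 0], [[0, -0.006, 0.001], [0, 0, 0], 0], [[0, -0.006, 0.001], [0, 0, 0], 0], [[0, -0.006, 0.001], [0, 0, 0], 0]]}}

```text
t: 15.8
ee_pos: [647.0, -270.3, 209.4]
eef_rot: [-0.685, -3.015, 0.265]
contact_force: [0.8, 0.4, 0.8]
gripper_width: 0.2
gripper_force: 0.3
```

>>> {"name": "arm_command", "arguments": {"motion": [[[0, -0.002, 0], [0, 0, 0], 0], [[0, -0.004, 0.001], [0, 0, 0], 0], [[0, -0.006, 0.001], [0, 0, 0], 0], [[0, -0.006, 0.001], [0, 0, 0], 0], [[0, -0.006, 0.001], [0, 0, 0], 0]]}}

```text
t: 16.42
ee_pos: [646.3, -271.6, 209.4]
eef_rot: [-0.685, -3.015, 0.265]
contact_force: [0.2, 0.2, 0.3]
gripper_width: -0.1
gripper_force: 0.3
```

```bash
python3 -c "
from h import *
tj()"
```

```text
tip [-0.2 55.5 39.1] F [0.1 0.3 0.3] 16.425
```

>>> {"name": "arm_command", "arguments": {"motion": [[[0, -0.002, 0], [0, 0, 0], 0], [[0, -0.004, 0.001], [0, 0, 0], 0], [[0, -0.006, 0.001], [0, 0, 0], 0], [[0, -0.006, 0.001], [0, 0, 0], 0], [[0, -0.006, 0.001], [0, 0, 0], 0]]}}

```text
t: 17.05
ee_pos: [645.9, -272.6, 209.4]
eef_rot: [-0.685, -3.015, 0.264]
contact_force: [1.5, 4.6, 1.3]
gripper_width: 0.3
gripper_force: 2.4
```

>>> {"name": "arm_command", "arguments": {"motion": [[[0, -0.002, 0], [0, 0, 0], 0], [[0, -0.004, 0.001], [0, 0, 0], 0], [[0, -0.006, 0.001], [0, 0, 0], 0], [[0, -0.006, 0.001], [0, 0, 0], 0], [[0, -0.006, 0.001], [0, 0, 0], 0]]}}

```text
t: 17.68
ee_pos: [645.7, -273.0, 209.5]
eef_rot: [-0.685, -3.016, 0.262]
contact_force: [4.0, 7.8, 2.0]
gripper_width: 0.4
gripper_force: 4.5
```

>>> {"name": "arm_command", "arguments": {"motion": [[[0, -0.002, 0], [0, 0, 0], 0], [[0, -0.004, 0.001], [0, 0, 0], 0], [[0, -0.006, 0.001], [0, 0, 0], 0], [[0, -0.006, 0.001], [0, 0, 0], 0], [[0, -0.006, 0.001], [0, 0, 0], 0]]}}

```text
t: 18.3
ee_pos: [645.5, -273.4, 209.6]
eef_rot: [-0.684, -3.017, 0.259]
contact_force: [5.0, 11.6, 2.2]
gripper_width: -0.4
gripper_force: 6.5
```

```bash
python3 -c "
from h import *
tj()
s=vision.grab_frame('scene');f=vision.grab_frame('top')
a=cv2.resize(s['pixels'][155:225,290:370,::-1],None,fx=5,fy=5,interpolation=2)
b=cv2.resize(f['pixels'][125:205,305:385,::-1],None,fx=5,fy=5,interpolation=2)
c=np.zeros((400,800,3),np.uint8);c[:350,:400]=a;c[:,400:]=b;cv2.imwrite('pics/p8.png',c)"
```

```text
tip [-0.1 54.3 39.1] F [-0.5 12.6  2.2] 18.3
```

View pics/p8.png

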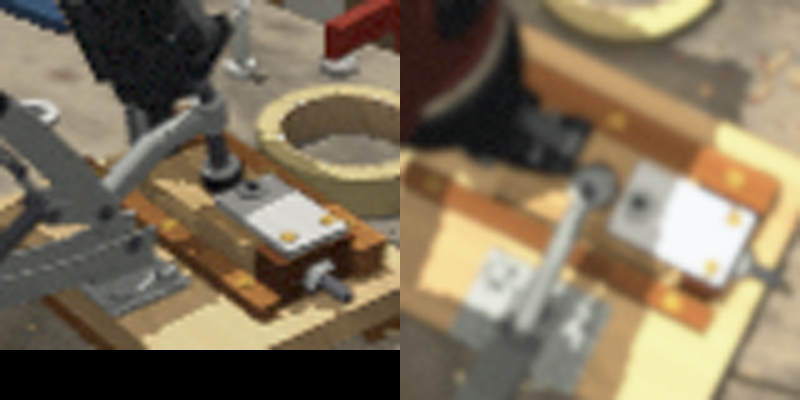

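The left view shows the offcut under the pad, with the fingers on its end. On the right the finger is at (570,150), next to the jaw's boss at (595,185). I check with the moment arm that the 12 N acts at the fingertips and not on the jaw.

```bash
python3 -c "
from h import *
tj();o=monitor.get_obs();F=o['contact_force'];T=o['wrist_torque'];print(T,np.linalg.norm(T[:2])/np.linalg.norm(F)*1000)
r=R.from_rotvec(o['eef_rot']);print(r.inv().apply(F),r.inv().apply(T))"
```

```text
tip [-0.  54.2 39.1] F [-0.6 12.4  0.8] 18.4
[ 1.89275902 -0.81009013 -0.00488825] 165.51018016598746
[ 0.57467546 12.07401751 -2.93666152] [-2.05703464  0.08570949 -0.00830828]
```

The lever arm is 170 mm, so the force is at the fingertips and the offcut is seated on the bolt. Now I back off and rise.

>>> {"name": "arm_command", "arguments": {"motion": [[[0, 0.008, -0.001], [0, 0, 0], 0], [[0, 0.03, -0.006], [0, 0, 0], 0], [[0, 0.1, -0.02], [0, 0, 0], 0], [[0, 0.16, -0.1], [0, 0, 0], 0], [[0, 0.16, -0.3], [0, 0, 0], 0]]}}

```text
t: 19.02
ee_pos: [666.6, -226.0, 274.1]
eef_rot: [-0.681, -3.009, 0.262]
contact_force: [0.5, 0.4, 0.5]
gripper_width: 0.1
gripper_force: 0.0
```

>>> {"name": "arm_command", "arguments": {"motion": [[[0, 0, -0.2], [-0.05, 0, 0], 0], [[0, 0, -0.4], [-0.1, 0, 0], 0], [[0, 0, -0.55], [-0.15, 0, 0], 0], [[0, 0, -0.6], [-0.22, 0, 0], 0], [[0, 0, -0.6], [-0.22, 0, 0], 0]]}}

```text
t: 19.65
ee_pos: [678.8, -204.1, 427.4]
eef_rot: [0.695, 3.06, -0.006]
contact_force: [0.1, -0.2, -0.2]
gripper_width: -0.0
gripper_force: 0.0
```

```bash
python3 -c "
from h import *
tj();rel(tip([-143,0,230],RT),RT);rel(tip([-147,0,180],RT),RT)
f=vision.grab_frame('top')
g=f['pixels'][110:210,295:395,::-1];cv2.imwrite('pics/r9.png',cv2.resize(g,None,fx=6,fy=6,interpolation=2))
print((P(f,[W([0,y,52]) for y in(33,43,53,63)])-[295,110])*6)"
```

```text
tip [  0.7 160.2 254.4] F [ 0.2 -0.1 -0.2] 19.65
pos [ 678.8 -204.1  427.4] F [ 0.1 -0.2 -0.2] t 19.65 shift [ 0.572 -0.642  0.097] turn [-0.003  0.006  0.001]
pos [ 678.8 -204.1  427.4] F [ 0.1 -0.2 -0.2] t 19.65 shift [ 0.589 -0.641  0.297] turn [-0.003  0.006  0.001]
[[214.94598278 279.95362933]
 [191.44321139 268.37303116]
 [167.96028885 256.80221318]
 [144.49719002 245.241163  ]]
```

View pics/r9.png

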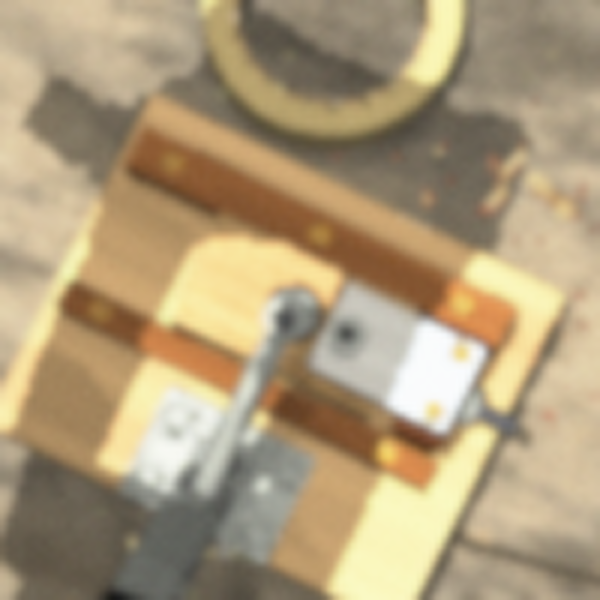

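The offcut lies under the pad against the stop side, with its +y end at about (185,260) px, which is y ≈ 45 mm. Next I go above the raised grip, tilted square to it.

```bash
cat >> h.py <<'E'
def press(phi,off=0,tilt=None):
    t=phi if tilt is None else tilt
    Rt=JR*R.from_euler('y',t)*JR.inv()*RT
    n=np.array([np.sin(phi),0,np.cos(phi)])
    C=np.array([-77.5-107.5*np.cos(phi)+23.5*np.sin(phi),0,78.5+23.5*np.cos(phi)+107.5*np.sin(phi)])+off*n
    return tip(C,Rt),Rt
E
python3 -c "
from h import *
rel(*press(.72,30,.65))"
```

```text
pos [ 678.5 -204.2  425.4] F [ 0.6  0.1 -0.9] t 19.7 shift [ 0.073 -0.64   0.394] turn [-0.004  0.83  -0.001]
```

>>> {"name": "arm_command", "arguments": {"motion": [[[0.015, -0.15, 0], [0, 0.2, 0], 0], [[0.03, -0.3, 0.05], [0, 0.4, 0], 0], [[0.05, -0.45, 0.15], [0, 0.6, 0], 0], [[0.06, -0.58, 0.27], [0, 0.83, 0], 0], [[0.073, -0.64, 0.38], [0, 0.83, 0], 0]]}}

```text
t: 20.32
ee_pos: [591.5, -342.8, 324.8]
eef_rot: [-0.555, -2.428, -0.186]
contact_force: [1.3, 0.3, -0.2]
gripper_width: 0.3
gripper_force: 0.0
```

```bash
python3 -c "
from h import *
tj();rel(*press(.72,30,.65))
s=vision.grab_frame('scene')
crop(s,(230,110,370,220),5,'h10.png')"
```

```text
tip [-125.    -2.5  188.1] F [ 1.   0.8 -0.2] 20.325
pos [ 591.5 -342.8  324.8] F [ 1.3  0.3 -0.2] t 20.325 shift [ 0.004  0.009 -0.009] turn [-0.002 -0.013 -0.004]
```

View pics/h10.png

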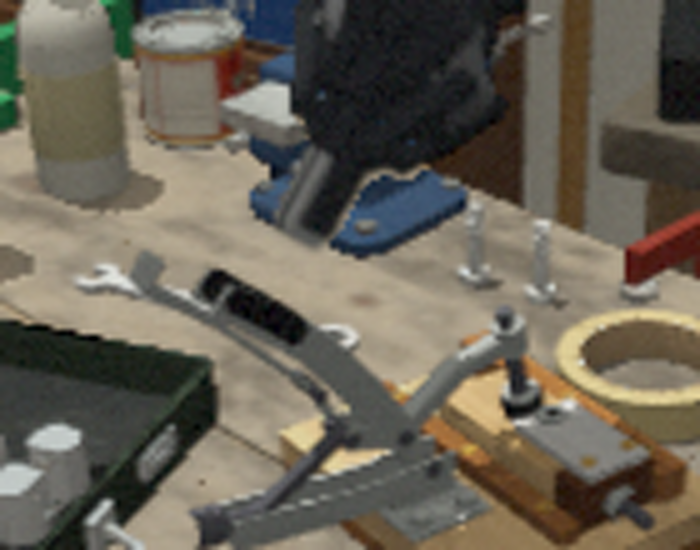

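The crop shows the fingertips at (305,230), in line with the open grip at (255,305).

```bash
python3 -c "
from h import *
p0,R0=press(.72,0,.65)
for d in(.024,.048,.072,.096,.12,.15,.18,.21,.24):
    p,r=press(.72-d,0,.65-d);print(d,(R0.inv().apply(p-p0)/250).round(3),((R0.inv()*r).as_rotvec()/(np.pi/4)).round(3))
rel(*press(.72,2,.65))"
```

```text
0.024 [ 0.019 -0.     0.01 ] [ 0.    -0.031 -0.   ]
0.048 [ 0.039 -0.     0.021] [-0.    -0.061  0.   ]
0.072 [0.058 0.    0.032] [ 0.    -0.092 -0.   ]
0.096 [ 0.076 -0.     0.044] [-0.    -0.122  0.   ]
0.12 [0.095 0.    0.056] [ 0.    -0.153  0.   ]
0.15 [ 0.117 -0.     0.072] [-0.    -0.191 -0.   ]
0.18 [ 0.139 -0.     0.089] [ 0.    -0.229  0.   ]
0.21 [ 0.161 -0.     0.106] [ 0.    -0.267  0.   ]
0.24 [ 0.182 -0.     0.124] [ 0.    -0.306  0.   ]
pos [ 590.  -343.3  320.7] F [-1.8 -0.1 -2.6] t 20.375 shift [0.017 0.013 0.087] turn [-0.001 -0.016 -0.005]
```

>>> {"name": "arm_command", "arguments": {"motion": [[[0, 0.009, 0.03], [0, 0, 0], 0], [[0, 0.009, 0.06], [0, 0, 0], 0], [[0, 0.009, 0.085], [0, 0, 0], 0], [[0, 0.009, 0.1], [0, 0, 0], 0], [[0, 0.009, 0.1], [0, 0, 0], 0]]}}

```text
t: 21.0
ee_pos: [579.9, -332.5, 309.9]
eef_rot: [-0.555, -2.437, -0.184]
contact_force: [-0.1, 0.6, 0.7]
gripper_width: -0.0
gripper_force: 0.0
```

```bash
python3 -c "
from h import *
tj();rel(*press(.72,0,.65))"
```

```text
tip [-138.7    1.7  172.3] F [-0.4  0.5  0.7] 21.0
pos [ 579.9 -332.5  309.9] F [-0.1  0.6  0.7] t 21.0 shift [ 0.001 -0.008  0.027] turn [-0.003 -0.002 -0.002]
```

>>> {"name": "arm_command", "arguments": {"motion": [[[0, -0.006, 0.015], [0, 0, 0], 0], [[0, -0.006, 0.027], [0, 0, 0], 0], [[0.019, -0.006, 0.037], [0, -0.031, 0], 0], [[0.039, -0.006, 0.048], [0, -0.061, 0], 0], [[0.058, -0.006, 0.059], [0, -0.092, 0], 0]]}}

```text
t: 21.62
ee_pos: [560.9, -325.5, 307.5]
eef_rot: [-0.572, -2.509, -0.166]
contact_force: [3.0, -1.4, 5.2]
gripper_width: 0.2
gripper_force: 2.6
```

>>> {"name": "arm_command", "arguments": {"motion": [[[0.019, 0, 0.01], [0, -0.031, 0], 0], [[0.039, 0, 0.021], [0, -0.061, 0], 0], [[0.058, 0, 0.032], [0, -0.092, 0], 0], [[0.076, 0, 0.044], [0, -0.122, 0], 0], [[0.076, 0, 0.044], [0, -0.122, 0], 0]]}}

```text
t: 22.25
ee_pos: [541.8, -316.4, 310.3]
eef_rot: [-0.593, -2.606, -0.14]
contact_force: [7.9, -2.7, 8.4]
gripper_width: 0.1
gripper_force: 5.5
```

```bash
python3 -c "
from h import *
tj();rel(*press(.552,0,.482))"
```

```text
tip [-154.5   -0.3  156.6] F [8.3 1.  8.4] 22.25
pos [ 541.8 -316.4  310.3] F [ 7.9 -2.7  8.4] t 22.25 shift [ 0.001 -0.001  0.01 ] turn [-0.003  0.007 -0.002]
```

>>> {"name": "arm_command", "arguments": {"motion": [[[0.019, 0, 0.01], [0, -0.031, 0], 0], [[0.039, 0, 0.021], [0, -0.061, 0], 0], [[0.058, 0, 0.032], [0, -0.092, 0], 0], [[0.076, 0, 0.044], [0, -0.122, 0], 0], [[0.095, 0, 0.056], [0, -0.153, 0], 0]]}}

```text
t: 22.88
ee_pos: [517.7, -304.7, 309.9]
eef_rot: [-0.62, -2.724, -0.106]
contact_force: [7.9, -2.7, 12.1]
gripper_width: 0.1
gripper_force: 7.3
```

```bash
python3 -c "
from h import *
tj();rel(*press(.432,0,.362))"
```

```text
tip [-161.9   -0.3  147.6] F [ 8.3  1.  12.1] 22.875
pos [ 517.7 -304.7  309.9] F [ 7.9 -2.7 12.1] t 22.875 shift [ 0.003 -0.001  0.015] turn [-0.004  0.011 -0.002]
```

>>> {"name": "arm_command", "arguments": {"motion": [[[0.015, 0, 0.012], [0, -0.025, 0], 0], [[0.03, 0, 0.024], [0, -0.05, 0], 0], [[0.046, 0, 0.034], [0, -0.075, 0], 0], [[0.061, 0, 0.044], [0, -0.1, 0], 0], [[0.076, 0, 0.054], [0, -0.122, 0], 0]]}}

```text
t: 23.5
ee_pos: [496.9, -294.8, 303.1]
eef_rot: [-0.64, -2.814, -0.079]
contact_force: [6.5, -1.7, 8.9]
gripper_width: 0.2
gripper_force: 4.9
```

```bash
python3 -c "
from h import *
tj();rel(*press(.336,0,.266))"
```

```text
tip [-169.4   -0.3  135.9] F [6.6 1.3 8.9] 23.5
pos [ 496.9 -294.8  303.1] F [ 6.5 -1.7  8.9] t 23.5 shift [ 0.003 -0.001  0.001] turn [-0.004  0.008 -0.001]
```

>>> {"name": "arm_command", "arguments": {"motion": [[[0.015, 0, 0.01], [0, -0.025, 0], 0], [[0.03, 0, 0.02], [0, -0.05, 0], 0], [[0.046, 0, 0.03], [0, -0.075, 0], 0], [[0.061, 0, 0.039], [0, -0.1, 0], 0], [[0.076, 0, 0.048], [0, -0.122, 0], 0]]}}

```text
t: 24.12
ee_pos: [475.7, -284.5, 293.2]
eef_rot: [-0.659, -2.898, -0.054]
contact_force: [-0.9, 0.1, 0.4]
gripper_width: 0.5
gripper_force: 0.0
```

```bash
python3 -c "
from h import *
tj();rel(*press(.24,0,.17))"
```

```text
tip [-178.4   -0.   122.8] F [-0.8 -0.3  0.4] 24.125
pos [ 475.7 -284.5  293.2] F [-0.9  0.1  0.4] t 24.125 shift [-0.003 -0.001 -0.018] turn [-0.003 -0.004 -0.001]
```

>>> {"name": "arm_command", "arguments": {"motion": [[[0.015, 0, 0.01], [0, -0.025, 0], 0], [[0.03, 0, 0.02], [0, -0.05, 0], 0], [[0.046, 0, 0.03], [0, -0.075, 0], 0], [[0.061, 0, 0.039], [0, -0.1, 0], 0], [[0.076, 0, 0.048], [0, -0.122, 0], 0]]}}

```text
t: 24.75
ee_pos: [457.5, -275.9, 285.4]
eef_rot: [-0.68, -2.991, -0.022]
contact_force: [-0.4, -0.4, -0.7]
gripper_width: 0.1
gripper_force: 0.0
```

```bash
python3 -c "
from h import *
tj();rel(*press(.144,0,.074))"
```

```text
tip [-1.817e+02 -1.000e-01  1.129e+02] F [-0.2 -0.5 -0.7] 24.75
pos [ 457.5 -275.9  285.4] F [-0.4 -0.4 -0.7] t 24.75 shift [-0.003 -0.001 -0.017] turn [-0.003 -0.001 -0.001]
```

The force has gone to zero, so it has snapped over centre. I feel gently for the locked height (102 mm).

>>> {"name": "arm_command", "arguments": {"motion": [[[0.0, 0, 0.012], [0, -0.03, 0], 0], [[0.0, 0, 0.024], [0, -0.06, 0], 0], [[0.0, 0, 0.036], [0, -0.09, 0], 0], [[0.0, 0, 0.044], [0, -0.09, 0], 0], [[0.0, 0, 0.05], [0, -0.09, 0], 0]]}}

```text
t: 25.38
ee_pos: [457.0, -275.7, 274.0]
eef_rot: [-0.695, -3.057, 0.002]
contact_force: [-5.0, 3.6, 13.7]
gripper_width: 0.1
gripper_force: 6.4
```

```bash
python3 -c "
from h import *
tj()"
```

```text
tip [-170.2   -0.2  101. ] F [-6.1  1.1 13.7] 25.375
```

There is firm contact at z ≈ 101 mm, so the handle is at its locked height. I retreat and check the picture numerically against the first one.

>>> {"name": "arm_command", "arguments": {"motion": [[[0, 0, -0.03], [0, 0, 0], 0], [[0, 0, -0.1], [0, 0, 0], 0], [[0, 0, -0.3], [0, 0, 0], 0], [[0, 0, -0.5], [0, 0, 0], 0], [[0, 0, -0.7], [0, 0, 0], 0]]}}

```text
t: 26.0
ee_pos: [457.7, -275.5, 450.8]
eef_rot: [-0.695, -3.059, 0.003]
contact_force: [0.8, -1.0, 0.1]
gripper_width: 0.2
gripper_force: 0.0
```

>>> {"name": "arm_command", "arguments": {"motion": [[[0, 0, -0.1], [0, 0, 0], 0], [[0, 0, -0.1], [0, 0, 0], 0], [[0, 0, -0.1], [0, 0, 0], 0], [[0, 0, -0.1], [0, 0, 0], 0], [[0, 0, -0.1], [0, 0, 0], 0]]}}

```text
t: 26.62
ee_pos: [457.9, -275.6, 471.7]
eef_rot: [-0.695, -3.056, 0.0]
contact_force: [-0.2, -0.2, 0.2]
gripper_width: 0.0
gripper_force: 0.0
```

```bash
python3 -c "
from h import *
tj();s=vision.grab_frame('scene')['pixels'];a=cv2.imread('pics/scene0.png')[:,:,::-1]
for i in(a,s):
    m=(i[185:215,258:285].max(2)<45);v,u=np.nonzero(m);print(m.sum(),u.mean()+258,v.mean()+185)
d=np.abs(a.astype(int)-s).max(2)
for n,b in dict(spanner=(245,162,302,182),tape=(390,220,432,260),driver=(415,255,515,300)).items():
    x0,y0,x1,y1=b;print(n,(d[y0:y1,x0:x1]>50).mean())"
```

```text
tip [-169.8    0.4  298.7] F [-0.1 -0.3  0.2] 26.625
278 267.363309352518 197.6043165467626
274 267.51824817518246 197.6167883211679
spanner 0.0
tape 0.0
driver 0.0
```

The grip is back at its locked pixel position and the tools have not moved.

```bash
python3 -c "
from rig import ticket
print(ticket.hand_in())"
```

```text
the job is handed in; nothing more can be done
None
```

The job is handed in: I opened the clamp, slid the offcut until it met the stop bolt at about 12 N, pressed the handle until it snapped over centre and locked, let go, and left the tools where they lay.

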